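Put the necklace stand together

TASK

Put the necklace stand together on its rod: slide the wooden sleeve onto the rod first, down onto the stone foot, then thread the crossbar on top of it with its pegs up and in line with the long side of the foot, and finish with the cap, rim down, so that each part sits fully home on the one below. Leave the bowl, soap dish and compact mirror where they are.

Things in the scene. Friction and masses are not known exactly. Their poses are not given: they have to be found in the camera images.
- foot: Foot of the necklace stand: an oblong pale marble slab 100 x 180 x 20 mm (x, y, z) that does not move, with an upright steel rod of 14 mm diameter at its centre. The rod rises from the slab's top (z = 20 mm) to z = 126 mm; its last 10 mm taper to 6 mm diameter. Origin: centre of the slab's underside, on the rod's axis; y along the slab's long side, z up.
- rod_tip (a point): Top end of the foot's rod, on its axis, 126 mm above the foot's underside.
- sleeve: Loose pale wooden tube, standing upright: 36 mm outer diameter, 70 mm tall, with a 20 mm bore right through (3 mm play round the rod), 90 g. Goes on first. Origin: centre of its lower end; z along the bore, up.
- bar: Loose pale wooden crossbar lying flat: 40 x 180 x 20 mm (x, y, z) with a 20 mm hole straight down through its middle, 130 g. Four pegs of 8 mm diameter stand 16 mm up from its top at y = -80, -52, 52 and 80 mm; it starts pegs up. Goes on second, and looks the same after a half turn. Origin: centre of its underside, on the hole's axis; y along its length, z up (towards the pegs).
- cap: Loose pale wooden cap, standing rim down: a 38 mm diameter body with a domed top (straight-sided from 6 to 52 mm above its lower end), 66 mm tall in all, with a flared rim of 50 mm diameter and 6 mm height at its lower end, and a blind 20 mm bore, 24 mm deep, open at the lower (rim) end; 80 g. Goes on last; then 16 mm of the rod stands in the bore. Origin: centre of its lower end; z along the bore, up towards the dome.
- bowl: Red clay bowl of bobby pins, 100 mm across, 45 mm tall, loose. Leave alone. Origin: centre of its underside.
- soap_dish: White porcelain soap dish, 75 x 125 x 22 mm (x, y, z) with a bar of soap that stands up to 28 mm high, loose. Leave alone. Origin: centre of its underside.
- compact: Closed round silver aluminium compact mirror, 80 mm across, 14 mm thick, loose. Leave alone. Origin: centre of its underside.
Mind the look-alikes: they are no part of the job. What is shaped like the foot but red or turquoise is not meant. What is shaped like the sleeve but red is not meant.

How it is judged:
By the outcome, as a careful person would: the job done as asked, in the order asked, and still so for the second after the job is handed in, with the robot touching nothing.
It also fails if it takes over 69 s, if anything falls off the work surface, if the arm or the gripper's body presses on something with over 40 N, if the wrist force passes 120 N, or if a joint passes its speed limit or range.

ROBOT

A 6-joint arm with a two-finger parallel gripper is mounted at the origin on the work surface. World frame = base frame: x ahead of the robot, y to its left, z up, the work surface at z = 0. Lengths are in mm, angles in rad, forces in N, time in s.
With the tool pointing down it reaches from about 350 to 775 mm from the base axis. Payload 7.3 kg.
Tool frame: the origin (TCP) lies midway between the tips of the shut fingers; the grasp point (between the pads) lies 19 mm behind it; x points along the fingers, y is the direction in which the jaws open and shut, and the axes are right-handed (so a half turn about x gives the same grasp; the last joint's range is limited). The gripper opens to 92 mm and grips with 3 to 60 N. Pads are 19 mm wide; open, the fingers measure 130 mm over their backs; the gripper's body (75 mm by 190 mm) begins 47 mm behind the grasp point.
Start: joints at [-1.254, 0.342, 1.524, -0, 1.275, -0.146], TCP at [234.413, -469.782, 226.741] pointing down, gripper open.
Joint ranges: [-2.53, 2.53], [-0.77, 2.02], [0.04, 2.7], [-1, 4.14], [0.28, 2.66], [-3.11, 3.11]. Speed limits (rad/s): [2.57, 2.57, 3.14, 3.14, 3.14, 3.14].

INTERFACE

Orientations are given as [roll, pitch, yaw] about the fixed x, y, z axes, in that order (R = Rz(yaw) Ry(pitch) Rx(roll)).
In Python, from plant import bot gives the robot as it stands. The module is installed in compiled form; this text tells all that it offers.
- The arm moves only by the shell command python3 -m handwheel 'ROWS' [OPENING]. ROWS is JSON, a list that holds one entry, the list of rows, each a list of 4 numbers: the shift along the tool's x, y, z in cm, then the turn about the tool's x in rad. A call has 1 to 8 rows; each row shifts and turns the commanded pose from where the row before left it, along the tool's axes as they then stand; what a row does not reach is not made up. A row lasts 1/12 s, in which the tool goes at most 41.7 mm and 7.16 degrees, less where a joint would pass 70% of its speed; a pose out of reach is approached as far as the arm can. A call is refused whole if a number of a shift passes 4.17 or a number of a turn 0.125, either way. A call with a gripper value outside its range is refused whole. OPENING is the opening, from 0 (shut) to 1 (fully open), set as the call begins (- or left out, the last holds). The fingers move at their own pace and stop on an object; the grip force is fixed at half the most. Time passes only in rows, so rows that do not move let the fingers close. It gives the time, the measured TCP pose, the force and the opening at its end, in the units of the state.
- bot.get_obs(): the state, without advancing time (a new reading comes with each control period).
- bot.capture(name): name is "side" or "top" or "wrist"; returns (picture, depth): 480x640x3 uint8, red, green, blue; 480x640 float32, mm along the optical axis (not along the pixel's ray), 0 where there is no reading.
- bot.camera_model(name): a dict with "fx", "fy", "cx", "cy" (pixels), "position" and "rotation" of the camera in the world. Camera axes: x right, y down, z forward; pixel columns grow to the right and rows downward; lengths in mm; the calibration is good to about 2 mm. A picture is of the moment at which its call begins: read the wrist's pose just before it. camera_model takes no time and is no camera call; for the wrist camera it gives the pose at the moment of the call.
- bot.close_job(): hands the job in, once; it reports no verdict.
Trained networks look in the newest picture that a camera, given by its name, has taken for a name from the list of things; names that differ only in an ending like _2 or _b are one class to them, and where a whole thing is asked for, a point or a joint stands for the part that bears it (a point fixed in the world has none). Each returns a list of dicts, best first, with "conf" (0 to 1); they miss things now and then, are a little off and sometimes report something else, mostly with a low value. They report only what shows in the picture. A call takes as long as a camera call. They do not tell look-alikes from the thing itself.
- bot.find_in(camera, label): "bbox" ([left, top, width, height] in pixels, round what is visible of it).
- bot.spot_point(camera, label): "point" ([column, row] in pixels: a listed point, or the origin of a listed thing).
The state is a dict: "time": time; "joint_positions": joint angles; "dq": joint speeds; "tau": joint torques, N m; "tool_pos": TCP position; "tcp_rot": TCP orientation; "contact_force": force on the tool from outside, world axes, zero at the start; "moment": the same for the moment, N m; "grip_width": finger opening in mm.
Only numpy, scipy, OpenCV 4.12 (cv2) and the standard library are available. Lean on these libraries where they do the work, as an engineer would, in place of code of your own. Each camera call takes 0.05 s, during which the arm holds its last target.

## Working session

There is one attempt and no reset: what is moved stays moved. The work goes in short steps, Python scripts to look and compute and a shell command to move; the robot and the scene stay as the last step left them, time stands still between calls to the robot, and variables do not carry over. Pictures are saved under pics/ and viewed, and the job is handed in when it is done.

```bash
mkdir -p pics
python3 - <<'E'
from plant import bot
import cv2,numpy as np
o=bot.get_obs();print(o)
for n in("top","side"):
    p,d=bot.capture(n);cv2.imwrite(f"pics/{n}0.png",p[:,:,::-1]);np.save(f"{n}0.npy",d)
    m=bot.camera_model(n);print(n,m)
    for l in("foot","rod_tip","sleeve","bar","cap","bowl"):
        print(l,[(r['point'],round(r['conf'],2)) for r in bot.spot_point(n,l)][:4]) if n=="top" else None
E
```

```text
{'time': 0.0, 'joint_positions': array([-1.25400943e+00,  3.42705208e-01,  1.52500233e+00, -1.27656469e-05,
        1.27542072e+00, -1.46016692e-01]), 'dq': array([ 2.48873149e-03, -4.68588287e-04,  1.13608631e-03,  7.14067762e-04,
        9.58994447e-04,  4.27022983e-05]), 'tau': array([ 1.97278525e-03, -4.31242919e+01, -2.44212663e+01,  7.19079142e-02,
        5.60267537e-02, -1.26455443e-04]), 'tool_pos': array([ 234.27074053, -469.37589146,  226.05918917]), 'tcp_rot': array([-1.70886385,  1.56926067,  1.89553611]), 'contact_force': array([-0.09697246, -1.07874382, -0.57910612]), 'moment': array([ 0.02191031,  0.00846505, -0.02062829]), 'grip_width': 92.13199737087645}
top {'fx': 512.0067324137707, 'fy': 512.0067324137707, 'cx': 315.76140810431144, 'cy': 236.46258012533605, 'position': array([ 450.94379218,   21.77577175, 1229.62566221]), 'rotation': array([-3.05986979, -0.00972652, -1.56875975])}
foot [([314.6, 223.8], 0.76), ([320.7, 129.0], 0.63), ([412.0, 349.9], 0.57)]
rod_tip [([312.4, 215.9], 0.87), ([321.5, 113.7], 0.7), ([419.3, 356.9], 0.64), ([190.8, 272.8], 0.6)]
sleeve [([189.9, 307.8], 0.85), ([189.5, 275.8], 0.81)]
bar [([440.8, 231.1], 0.68)]
cap [([431.4, 283.0], 0.77)]
bowl [([214.3, 190.4], 0.81)]
side {'fx': 505.23927793217877, 'fy': 505.23927793217877, 'cx': 324.03443819884376, 'cy': 237.46306073401786, 'position': array([235.08647335, 468.91376824, 784.77258822]), 'rotation': array([-2.44526271,  0.00571936, -2.58793414])}
```

View pics/top0.png

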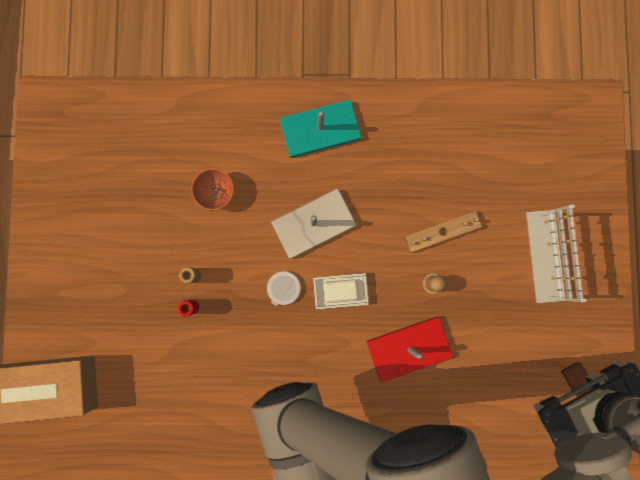

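View pics/side0.png

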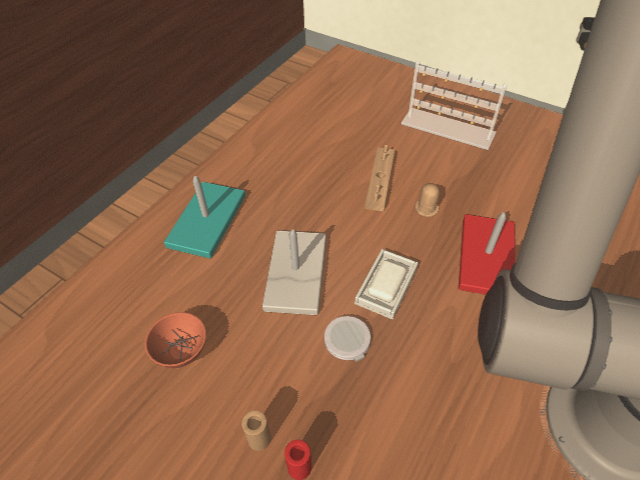

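The top view shows the marble foot at (314,223), pale sleeve (189,275) with the red look-alike at (187,308), bar (443,232) and cap (433,284). The side view agrees. Next I'll measure poses from depth.

```bash
cat > h.py <<'E'
import numpy as np,cv2
from scipy.spatial.transform import Rotation as R
from plant import bot
def cloud(n,d):
    m=bot.camera_model(n);v,u=np.mgrid[:480,:640]
    P=np.stack([(u-m['cx'])/m['fx']*d,(v-m['cy'])/m['fy']*d,d],-1)
    r=m['rotation']; return P@R.from_euler('xyz',r).as_matrix().T+m['position']
def circ(p):
    A=np.c_[2*p,np.ones(len(p))];s=np.linalg.lstsq(A,(p**2).sum(1),rcond=None)[0]
    return s[:2],np.sqrt(s[2]+s[:2]@s[:2])
def proj(n,P):
    m=bot.camera_model(n);c=(np.asarray(P)-m['position'])@R.from_euler('xyz',m['rotation']).as_matrix()
    return c[...,:2]/c[...,2:]*m['fx']+[m['cx'],m['cy']]
E
python3 - <<'E'
from h import *
for n in("top","side"):
    C=cloud(n,np.load(n+"0.npy"));print(n)
    if n=="top":
        boxes=dict(foot=(265,185,95,80),sleeve=(176,263,27,25),bar=(400,205,90,50),cap=(418,268,32,30),redsl=(174,296,26,24),dish=(308,268,65,45),compact=(262,268,42,42))
    else: boxes=dict(foot=(258,225,75,95),sleeve=(236,405,38,50),bar=(360,140,40,75),cap=(410,178,35,42))
    for k,(l,t,w,h) in boxes.items():
        p=C[t:t+h,l:l+w].reshape(-1,3);z=p[:,2]
        print(k,'tab z',np.median(z[abs(z)<8]) if (abs(z)<8).any() else None,'zmax',np.percentile(z,99.5))
        bands=dict(foot=[(12,28),(40,130)],sleeve=[(60,80),(20,60)],bar=[(13,25),(30,42)],cap=[(10,50),(52,75)],redsl=[(60,80)],dish=[(10,40)],compact=[(8,22)])[k]
        for lo,hi in bands:
            q=p[(z>lo)&(z<hi)]
            if len(q)<6: print('  few',lo,hi);continue
            (c,sz,a)=cv2.minAreaRect(q[:,:2].astype(np.float32))
            print('  ',lo,hi,len(q),'mean',q.mean(0).round(1),'rect',np.round(c,1),np.round(sz,1),round(a,1),'circ',[np.round(x,1) for x in circ(q[:,:2])])
E
```

```text
top
foot tab z -1.2979359098943632 zmax 122.57951421728876
   12 28 3100 mean [581.6  16.7  18.7] rect [582.5  16.2] [100.4 179.8] 26.9 circ [array([582.1,  16.6]), np.float64(59.9)]
   40 130 49 mean [579.6  16.2 104.7] rect [581.  16.] [11.9 11.7] 4.5 circ [array([581. ,  16.3]), np.float64(5.1)]
sleeve tab z -1.8812547724771775 zmax 72.96516385777767
   60 80 146 mean [458.1 302.2  67.8] rect [458.2 302.1] [33.8 34. ] 44.2 circ [array([458.2, 302.4]), np.float64(14.4)]
   20 60 95 mean [458.7 297.6  40.5] rect [459.6 297.8] [29.1 27.7] 57.3 circ [array([458.5, 298.9]), np.float64(14.1)]
bar tab z -0.6615589776956767 zmax 37.81495439599657
   13 25 1156 mean [ 563.2 -291.1   19.3] rect [ 563.6 -292. ] [ 39.9 181.4] 19.9 circ [array([ 563.2, -291. ]), np.float64(54.1)]
   30 42 42 mean [ 564.6 -294.4   35. ] rect [ 563.5 -291.4] [  7.4 167.1] 19.6 circ [array([ 538.6, -300.7]), np.float64(72.2)]
cap tab z -0.10998680250440884 zmax 68.2530215661742
   10 50 61 mean [ 440.9 -254.    30.8] rect [ 439.6 -263.2] [30.5 34.4] 83.0 circ [array([ 440.7, -267.8]), np.float64(18.4)]
   52 75 1
[... 1164 characters left out ...]
 rect [455.  307.3] [29.8 28.6] 2.2 circ [array([454.7, 306. ]), np.float64(14.2)]
bar tab z 0.3681358845003615 zmax 784.7725882195277
   13 25 986 mean [ 560.3 -283.7   20.1] rect [ 563.2 -290.8] [ 40.1 182.9] 19.9 circ [array([ 560. , -286.7]), np.float64(55.0)]
   30 42 50 mean [ 562.4 -289.5   35.1] rect [ 562.6 -290.9] [  7.6 170.7] 20.2 circ [array([ 571.6, -286. ]), np.float64(68.0)]
cap tab z 0.7958573184271245 zmax 68.12427096791042
   10 50 248 mean [ 436.9 -254.5   29.7] rect [ 439.  -257.7] [37.8 21.2] 8.1 circ [array([ 440.3, -267.5]), np.float64(17.8)]
   52 75 217 mean [ 438.5 -261.8   60.6] rect [ 439.2 -264.6] [31.9 32.7] 59.8 circ [array([ 439.3, -264.5]), np.float64(12.3)]
```

```bash
cat >> h.py <<'E'
def tool():
    o=bot.get_obs();return o,R.from_euler('xyz',o['tcp_rot']).as_matrix()
def go(xy,z=None,ang=None):
    """remaining shift in tool axes (cm), turn; ang = desired world angle (deg) of tool y, mod 180"""
    o,M=tool();d=np.array([xy[0],xy[1],o['tool_pos'][2] if z is None else z])-o['tool_pos']
    a=np.degrees(np.arctan2(M[1,1],M[0,1]))
    print('t',round(o['time'],2),'tcp',o['tool_pos'].round(1),'tooly deg',round(a,2),'q6',round(o['joint_positions'][5],2),'F',o['contact_force'].round(1),'w',round(o['grip_width'],1))
    print('shift cm',(M.T@d/10).round(2))
    if ang is not None:
        t=(ang-a+90)%180-90; print('turn about tool x (rad):',round(-np.radians(t),3))
E
python3 -c "
from h import *
o,M=tool();print(M.round(3))
go((458,303.3),45,90)"
```

```text
[[-0.     0.446 -0.895]
 [ 0.    -0.895 -0.446]
 [-1.    -0.     0.   ]]
t 0.4 tcp [ 234.4 -469.7  226.7] tooly deg -63.48 q6 -0.15 F [-0.1 -0.4  0.5] w 92.1
shift cm [ 18.17 -59.18 -54.52]
turn about tool x (rad): 0.463
```

```bash
python3 -m handwheel '[[[0,-2,-3.5,0],[0,-2,-3.5,0],[0,-2,-3.5,0],[0,-2,-3.5,0],[0,-2,-3.5,0],[0,-2,-3.5,0],[0,-2,-3.5,0],[0,-2,-3.5,0]]]' 1
python3 -m handwheel '[[[0,-2,-3.5,0],[0,-2,-3.5,0],[0,-2,-3.5,0],[0,-3.5,-1.5,0],[0,-3.5,-1.5,0],[0,-3.5,-1.5,0],[0,-3.5,-1.5,0],[0,-3.5,-1.5,0]]]'
python3 -c "
from h import *
go((458,303.3),45,90)"
```

```text
time: 1.07
tool_pos: [414.3, -199.8, 227.0]
tcp_rot: [1.989, 1.57, -0.69]
contact_force: [1.0, -1.4, 0.9]
grip_width: 91.7
time: 1.73
tool_pos: [469.3, 90.9, 226.8]
tcp_rot: [2.496, 1.57, -0.183]
contact_force: [0.9, 0.6, 0.3]
grip_width: 91.9
t 1.73 tcp [469.3  90.9 226.8] tooly deg -63.49 q6 1.14 F [0.9 0.6 0.3] w 91.9
shift cm [ 18.18 -19.51  -8.47]
turn about tool x (rad): 0.463
```

```bash
python3 -m handwheel '[[[0,-3.5,-1.5,0],[0,-3.5,-1.5,0],[0,-3.5,-1.5,0],[0,-3.5,-1.5,0],[0,-3.5,-1.5,0],[0,-2,-1,0],[0,0,0,0]]]'
python3 -m handwheel '[[[2,0,0,0.116],[2,0,0,0.116],[2,0,0,0.116],[2,0,0,0.115],[0,0,0,0]]]'
python3 - <<'E'
from h import *
go((458,303.3),45,90)
p,d=bot.capture("wrist");cv2.imwrite("pics/w1.png",p[:,:,::-1]);C=cloud("wrist",d);np.save("C.npy",C)
p,d=bot.capture("top");cv2.imwrite("pics/t1.png",p[:,:,::-1])
q=C.reshape(-1,3);q=q[(q[:,2]>60)&(q[:,2]<80)&(abs(q[:,0]-458)<30)&(abs(q[:,1]-303)<30)]
print(len(q),q.mean(0) if len(q) else'', cv2.minAreaRect(q[:,:2].astype(np.float32)) if len(q) else '')
E
```

```text
time: 2.32
tool_pos: [457.9, 305.6, 226.4]
tcp_rot: [-2.108, 1.569, 1.501]
contact_force: [-0.2, 0.1, 0.4]
grip_width: 91.7
time: 2.73
tool_pos: [456.6, 299.7, 143.0]
tcp_rot: [0.485, 1.563, -2.662]
contact_force: [-0.3, -0.6, -0.5]
grip_width: 91.8
t 2.73 tcp [456.6 299.7 143. ] tooly deg -90.27 q6 2.02 F [-0.3 -0.6 -0.5] w 91.8
shift cm [ 9.8  -0.39 -0.2 ]
turn about tool x (rad): -0.005
1646 [462.32608069 304.94330228  70.90620307] ((461.2851867675781, 304.98944091796875), (35.17900466918945, 34.925636291503906), 55.35539245605469)
```

View pics/w1.png

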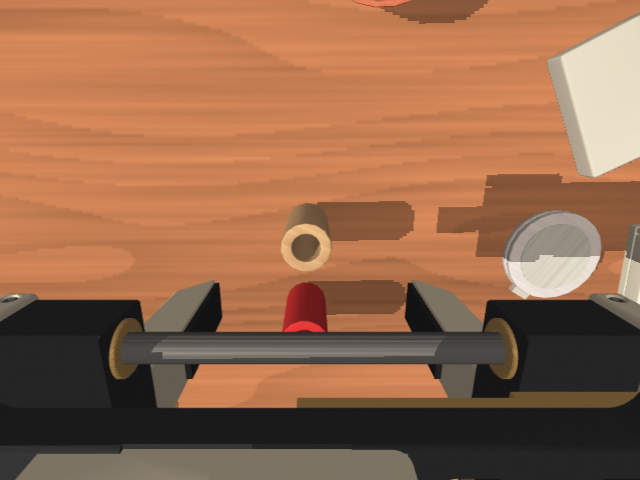

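The pale sleeve's rim is at (306,247), and the red look-alike is behind it at (306,310). I'll project the TCP into this picture and re-read the settled pose.

```bash
python3 -m handwheel '[[[0,0,0,0],[0,0,0,0]]]'
python3 - <<'E'
from h import *
go((458,304),45,90)
o,M=tool();print(proj("wrist",o['tool_pos']),proj("wrist",o['tool_pos']-[0,0,72]),proj("wrist",[458,303.3,70]))
p,d=bot.capture("wrist");C=cloud("wrist",d)
for lo,hi in((68,74),(30,60)):
  q=C.reshape(-1,3);q=q[(q[:,2]>lo)&(q[:,2]<hi)&(abs(q[:,0]-460)<30)&(abs(q[:,1]-303)<30)]
  print(len(q),cv2.minAreaRect(q[:,:2].astype(np.float32)),circ(q[:,:2]))
E
```

```text
time: 3.0
tool_pos: [459.6, 301.6, 148.2]
tcp_rot: [-2.756, 1.568, 0.387]
contact_force: [-0.3, 0.2, 0.9]
grip_width: 92.1
t 3.0 tcp [459.6 301.6 148.2] tooly deg -89.9 q6 2.01 F [-0.3  0.2  0.9] w 92.1
shift cm [10.32 -0.23  0.18]
turn about tool x (rad): 0.002
[313.36494921 300.6773097 ] [313.29939315 252.97793904] [310.94639394 252.15491009]
1269 ((459.831787109375, 304.3804626464844), (34.600013732910156, 34.9784049987793), 28.544923782348633) (array([460.02302261, 304.32447651]), np.float64(14.257194595701538))
690 ((464.81036376953125, 305.17779541015625), (28.115028381347656, 28.26744842529297), 53.954219818115234) (array([463.98260466, 304.1324815 ]), np.float64(13.982641481402123))
```

```bash
python3 -m handwheel '[[[2.5,-0.2,0,0],[2.5,0,0,0],[2.5,0,0,0],[2,0,0,0],[0.8,0,0,0],[0,0,0,0],[0,0,0,0]]]'
python3 -c "
from h import *
go((458.8,303.8),45,90)"
python3 -m handwheel '[[[0,0,0,0],[0,0,0,0],[0,0,0,0],[0,0,0,0],[0,0,0,0],[0,0,0,0]]]' 0
python3 -m handwheel '[[[0,0,0,0],[0,0,0,0],[0,0,0,0]]]'
```

```text
time: 3.63
tool_pos: [459.3, 303.7, 44.6]
tcp_rot: [-2.76, 1.57, 0.382]
contact_force: [1.2, -0.0, 1.0]
grip_width: 91.7
t 3.63 tcp [459.3 303.7  44.6] tooly deg -89.99 q6 2.02 F [ 1.2 -0.   1. ] w 91.7
shift cm [-0.04 -0.01  0.05]
turn about tool x (rad): 0.0
time: 4.13
tool_pos: [458.8, 303.5, 44.0]
tcp_rot: [-2.9, 1.57, 0.242]
contact_force: [-0.6, 0.5, 1.0]
grip_width: 56.5
time: 4.38
tool_pos: [458.7, 303.5, 43.7]
tcp_rot: [2.421, 1.571, -0.721]
contact_force: [-0.0, 0.5, 0.2]
grip_width: 36.7
```

```bash
python3 -m handwheel '[[[0,0,0,0],[0,0,0,0],[-1,0,0,0],[-3,0,0,0],[-4,0,0,0],[-4,0,0,0],[-4,0,0,0],[-2,0,0,0]]]'
python3 - <<'E'
from h import *
go((581,17.3),None,90)
E
```

```text
time: 5.05
tool_pos: [459.9, 304.1, 229.7]
tcp_rot: [-2.712, 1.563, 0.43]
contact_force: [1.0, 0.3, -1.3]
grip_width: 35.1
t 5.05 tcp [459.9 304.1 229.7] tooly deg -90.01 q6 2.02 F [ 1.   0.3 -1.3] w 35.1
shift cm [-1.000e-02  2.868e+01 -1.211e+01]
turn about tool x (rad): -0.0
```

```bash
python3 -m handwheel '[[[0,3.8,-1.6,0],[0,3.8,-1.6,0],[0,3.8,-1.6,0],[0,3.8,-1.6,0],[0,3.8,-1.6,0],[0,3.8,-1.6,0],[0,3.8,-1.6,0],[0,2,-0.9,0]]]'
python3 -m handwheel '[[[0,0,0,0],[0,0,0,0],[0,0,0,0]]]'
python3 - <<'E'
from h import *
go((581,17.3),None,90)
for n in("wrist","side"):
    p,d=bot.capture(n);cv2.imwrite(f"pics/{n}2.png",p[:,:,::-1]);np.save(n+"2.npy",d)
    C=cloud(n,d).reshape(-1,3)
    for lo,hi in((95,127),(190,245)):
        q=C[(C[:,2]>lo)&(C[:,2]<hi)&(abs(C[:,0]-581)<25)&(abs(C[:,1]-17)<25)]
        if len(q)>5: print(n,lo,len(q),q.mean(0),cv2.minAreaRect(q[:,:2].astype(np.float32)),circ(q[:,:2]))
    print(proj(n,[581,17.3,126]),bot.spot_point(n,'rod_tip')[:2])
E
```

```text
time: 5.72
tool_pos: [580.6, 13.1, 224.3]
tcp_rot: [2.058, 1.569, -1.087]
contact_force: [-0.6, 0.2, -0.9]
grip_width: 34.8
time: 5.97
tool_pos: [579.1, 18.1, 223.9]
tcp_rot: [-0.824, 1.57, 2.317]
contact_force: [0.9, 0.4, -1.5]
grip_width: 35.2
t 5.97 tcp [579.1  18.1 223.9] tooly deg -90.01 q6 1.47 F [ 0.9  0.4 -1.5] w 35.2
shift cm [-0.    0.08 -0.19]
turn about tool x (rad): -0.0
wrist 95 326 [586.87596417  18.01231402 116.65755093] ((584.3574829101562, 17.92523193359375), (13.556050300598145, 13.489484786987305), 32.84309387207031) (array([585.34752883,  18.0317035 ]), np.float64(4.984822543390239))
wrist 190 4226 [588.59848144  18.16051966 226.00122743] ((590.3536987304688, 17.089012145996094), (34.55788040161133, 37.20165252685547), 43.251434326171875) (array([584.69497597,  17.63343841]), np.float64(15.572499428861377))
[314.86819067 238.9860324 ] [{'point': [314.8, 238.1], 'conf': 0.74}]
side 95 104 [579.72436055  20.08318959 111.4590988 ] ((581.1380004882812, 18.58949851989746), (12.398604393005371, 12.622769355773926), 15.57715129852295) (array([580.90225702,  18.35313887]), np.float64(4.921661817928353))
side 190 481 [567.79146774  25.51498641 217.06189003] ((569.173828125, 17.75861358642578), (45.976783752441406, 25.502103805541992), 63.018062591552734) (array([580.09055376,  16.0848495 ]), np.float64(20.11796376679502))
[293.20504139 230.7658918 ] [{'point': [192.2, 176.7], 'conf': 0.92}, {'point': [506.8, 215.1], 'conf': 0.68}]
```

View pics/wrist2.png

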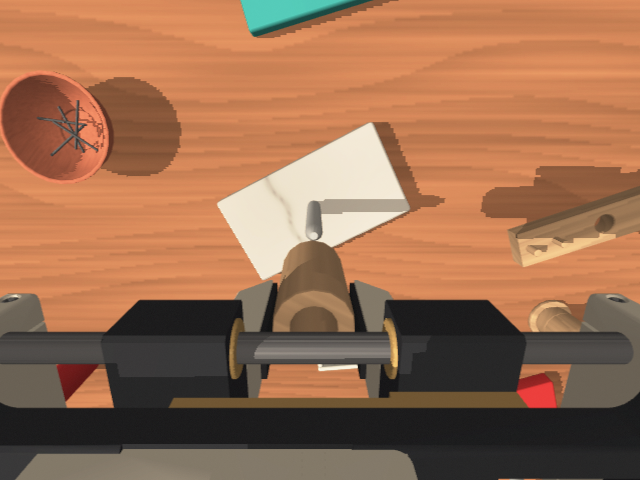

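View pics/side2.png

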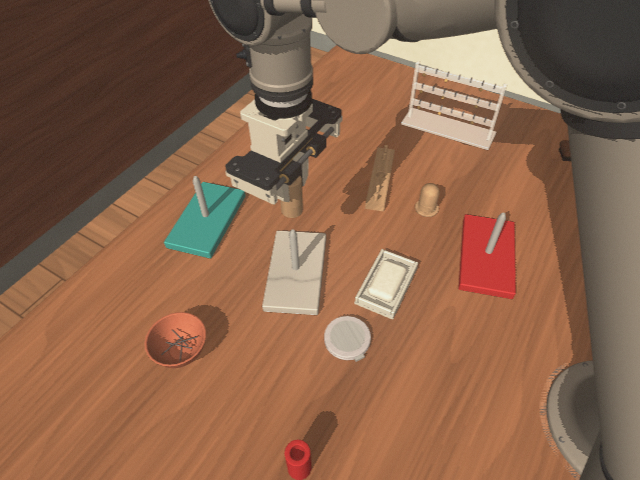

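The wrist view shows the rod tip at (314,237), directly below the held sleeve. The side view shows the sleeve above the marble foot at (292,210).

```bash
python3 -m handwheel '[[[2.5,0,-0.15,0],[2,0,0,0],[1,0,0,0],[1,0,0,0],[1,0,0,0],[1,0,0,0],[0,0,0,0]]]'
python3 -c "
from h import *
go((581,17.3),66,90)
p,d=bot.capture('side');cv2.imwrite('pics/s3.png',p[100:340,160:480,::-1].repeat(2,0).repeat(2,1))"
```

```text
time: 6.75
tool_pos: [580.2, 17.6, 136.9]
tcp_rot: [-0.069, 1.568, 3.072]
contact_force: [-0.8, 0.2, -1.5]
grip_width: 35.2
t 6.75 tcp [580.2  17.6 136.9] tooly deg -90.01 q6 1.47 F [-0.8  0.2 -1.5] w 35.2
shift cm [ 7.09  0.03 -0.1 ]
turn about tool x (rad): -0.0
```

View pics/s3.png

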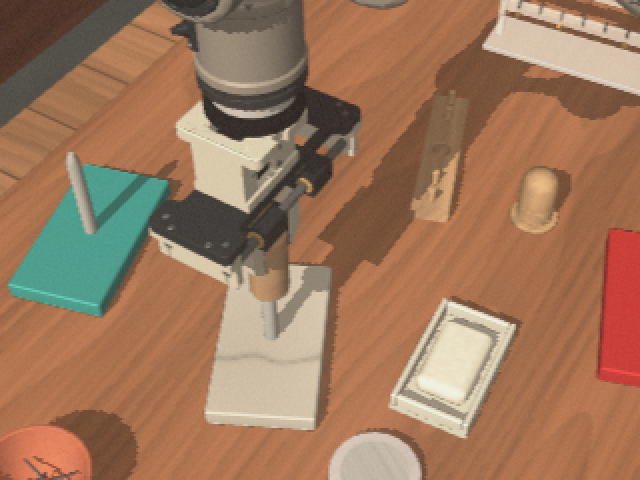

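The sleeve is threaded over the rod with no contact force, so I'll lower it nearly home and release.

```bash
python3 -m handwheel '[[[2,0,0,0],[2,0,0,0],[1.5,0,0,0],[1,0,0,0],[0.4,0,0,0],[0,0,0,0],[0,0,0,0]]]'
python3 -m handwheel '[[[0,0,0,0],[0,0,0,0],[0,0,0,0],[0,0,0,0],[0,0,0,0],[0,0,0,0]]]' 1
python3 -c "
from h import *
go((581,17.3),66,90)"
```

```text
time: 7.38
tool_pos: [581.8, 17.4, 70.5]
tcp_rot: [2.985, 1.569, -0.157]
contact_force: [-0.0, -0.4, -0.9]
grip_width: 35.1
time: 7.88
tool_pos: [581.2, 17.4, 69.9]
tcp_rot: [2.738, 1.57, -0.404]
contact_force: [0.1, 0.5, 0.3]
grip_width: 70.5
t 7.88 tcp [581.2  17.4  69.9] tooly deg -90.01 q6 1.47 F [0.1 0.5 0.3] w 70.5
shift cm [0.39 0.01 0.02]
turn about tool x (rad): -0.0
```

```bash
python3 -m handwheel '[[[-2,0,0,0],[-2,0,0,0],[-3,0,0,0.122],[-3,0,0,0.122],[-3,0,0,0.122],[-2,0,0,0.122],[0,0,0,0.122],[0,0,0,0.122]]]' 1
python3 -m handwheel '[[[0,0,0,0.122],[0,0,0,0.122],[0,0,0,0.122],[0,0,0,0.122],[0,0,0,0]]]'
python3 - <<'E'
from h import *
go((563.3,-291.2),3,20)
for n in("side",):
    p,d=bot.capture(n);cv2.imwrite(f"pics/{n}4.png",p[100:340,160:480,::-1].repeat(2,0).repeat(2,1))
    C=cloud(n,d).reshape(-1,3);q=C[(C[:,2]>30)&(C[:,2]<127)&(abs(C[:,0]-581)<25)&(abs(C[:,1]-17)<25)]
    dd=np.hypot(q[:,0]-581.3,q[:,1]-17.3);print('sleeve top z',np.percentile(q[dd>12,2],[50,90,99]))
E
```

```text
time: 8.55
tool_pos: [581.9, 17.4, 221.7]
tcp_rot: [-2.528, 1.567, -0.124]
contact_force: [-0.4, 0.2, 0.2]
grip_width: 91.9
time: 8.97
tool_pos: [581.0, 17.4, 219.6]
tcp_rot: [1.394, 1.571, -2.972]
contact_force: [-0.0, -0.3, 0.2]
grip_width: 92.2
t 8.97 tcp [581.   17.4 219.6] tooly deg -160.16 q6 2.69 F [-0.  -0.3  0.2] w 92.2
shift cm [ 21.67  12.13 -28.43]
turn about tool x (rad): -0.003
sleeve top z [67.77836097 89.91010469 91.81875526]
```

View pics/side4.png

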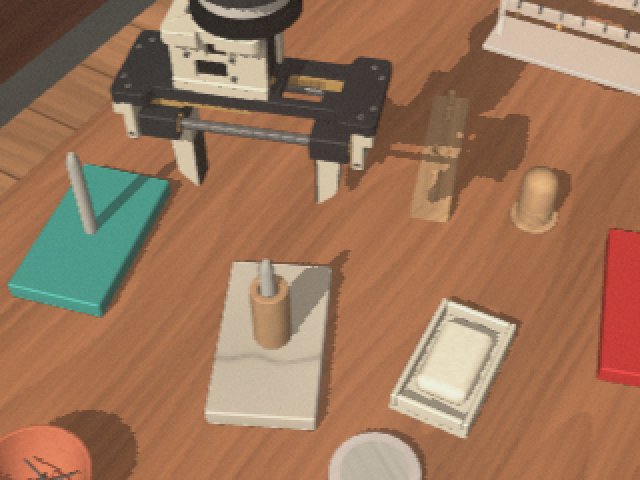

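The sleeve stands on the marble foot with its top at about 90 mm, so it is home. Next is the bar.

```bash
python3 -m handwheel '[[[0,1.6,-3.7,0],[0,1.6,-3.7,0],[0,1.6,-3.7,0],[0,1.6,-3.7,0],[0,1.6,-3.7,0],[0,1.6,-3.7,0],[0,1.6,-3.7,0],[0,0.9,-2.5,0]]]'
python3 -m handwheel '[[[2,0,0,0],[2,0,0,0],[2,0,0,0],[0,0,0,0],[0,0,0,0],[0,0,0,0]]]'
python3 - <<'E'
from h import *
go((563.3,-291.2),3,20)
n="wrist";p,d=bot.capture(n);cv2.imwrite("pics/w5.png",p[:,:,::-1]);C=cloud(n,d).reshape(-1,3)
for lo,hi in((14,25),(30,40)):
    q=C[(C[:,2]>lo)&(C[:,2]<hi)&(abs(C[:,0]-563)<90)&(abs(C[:,1]+291)<110)]
    if len(q)>5: print(len(q),q.mean(0),cv2.minAreaRect(q[:,:2].astype(np.float32)))
E
```

```text
time: 9.68
tool_pos: [564.0, -294.7, 219.7]
tcp_rot: [2.657, 1.57, -1.702]
contact_force: [0.3, -0.2, -0.1]
grip_width: 91.8
time: 10.18
tool_pos: [565.6, -291.1, 161.0]
tcp_rot: [-2.563, 1.569, -0.64]
contact_force: [1.1, 0.3, 0.5]
grip_width: 92.1
t 10.18 tcp [ 565.6 -291.1  161. ] tooly deg -159.8 q6 2.19 F [1.1 0.3 0.5] w 92.1
shift cm [15.8   0.24  0.09]
turn about tool x (rad): 0.004
8375 [ 568.560542   -299.31204569   20.75515136] ((565.5817260742188, -291.0737609863281), (40.09934997558594, 179.67013549804688), 19.936023712158203)
329 [ 565.89400552 -291.92709937   36.00399916] ((565.6458129882812, -291.0967712402344), (7.306739807128906, 166.81820678710938), 20.08478355407715)
```

View pics/w5.png

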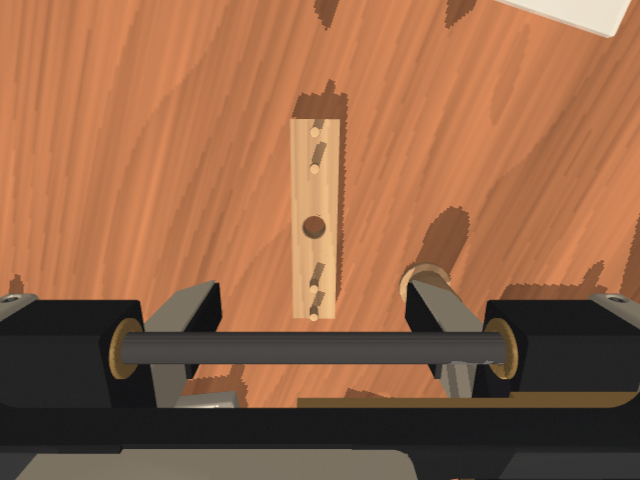

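The bar lies centred between the jaws with its hole at (314,227) and is aligned with the tool. The cap at (430,285) clears the fingers.

```bash
python3 -m handwheel '[[[4,0.1,0,0],[4,0,0,0],[3,0,0,0],[2,0,0,0],[1.5,0,0,0],[0.9,0,0,0],[0,0,0,0],[0,0,0,0]]]'
python3 -c "
from h import *
go((564.3,-291.2),4,20)"
```

```text
time: 10.9
tool_pos: [564.8, -291.6, 6.9]
tcp_rot: [-2.552, 1.569, -0.631]
contact_force: [0.5, 0.3, 0.2]
grip_width: 91.7
t 10.9 tcp [ 564.8 -291.6    6.9] tooly deg -159.88 q6 2.19 F [0.5 0.3 0.2] w 91.7
shift cm [0.29 0.04 0.06]
turn about tool x (rad): 0.002
```

```bash
python3 -m handwheel '[[[0.2,0,0,0],[0,0,0,0],[0,0,0,0],[0,0,0,0],[0,0,0,0],[0,0,0,0],[0,0,0,0],[0,0,0,0]]]' 0
python3 -m handwheel '[[[0,0,0,0],[0,0,0,0],[0,0,0,0],[0,0,0,0]]]'
python3 -c "
from h import *
go((564.3,-291.2),4,20)"
```

```text
time: 11.57
tool_pos: [564.1, -291.2, 3.8]
tcp_rot: [-3.05, 1.571, -1.129]
contact_force: [-0.7, -0.7, -1.0]
grip_width: 43.0
time: 11.9
tool_pos: [564.1, -291.2, 3.7]
tcp_rot: [-2.742, 1.571, -0.82]
contact_force: [0.5, 1.1, -0.8]
grip_width: 39.8
t 11.9 tcp [ 564.1 -291.2    3.7] tooly deg -159.91 q6 2.19 F [ 0.5  1.1 -0.8] w 39.8
shift cm [-0.03 -0.02 -0.01]
turn about tool x (rad): 0.002
```

```bash
python3 -m handwheel '[[[-1,0,0,0],[-3,0,0,0],[-4,0,0,0],[-4,0,0,0],[-4,0,0,0],[-3,0,0,-0.12],[-2,0,0,0],[0,0,0,0]]]'
python3 - <<'E'
from h import *
go((581.3,17.3),None,26.95)
n="wrist";p,d=bot.capture(n);cv2.imwrite("pics/w6.png",p[:,:,::-1])
o,M=tool();C=cloud(n,d).reshape(-1,3)
T=(C-o['tool_pos'])@M
q=T[(T[:,0]>-25)&(T[:,0]<8)&(abs(T[:,1])<30)&(abs(T[:,2])<120)]
print(len(q),q.min(0),q.max(0),cv2.minAreaRect(q[:,1:].astype(np.float32)))
E
```

```text
time: 12.57
tool_pos: [565.8, -292.3, 220.2]
tcp_rot: [-2.649, 1.56, -0.607]
contact_force: [-0.4, 0.1, -0.2]
grip_width: 39.9
t 12.57 tcp [ 565.8 -292.3  220.2] tooly deg -153.02 q6 2.07 F [-0.4  0.1 -0.2] w 39.9
shift cm [ -0.17 -15.42  26.89]
turn about tool x (rad): 0.0
24583 [-24.99136652 -29.99354568 -90.02769165] [ 3.69469925 29.90500128 45.54263428] ((-0.021760940551757812, -22.235671997070312), (59.897361755371094, 135.5681915283203), 0.11407262086868286)
```

View pics/w6.png

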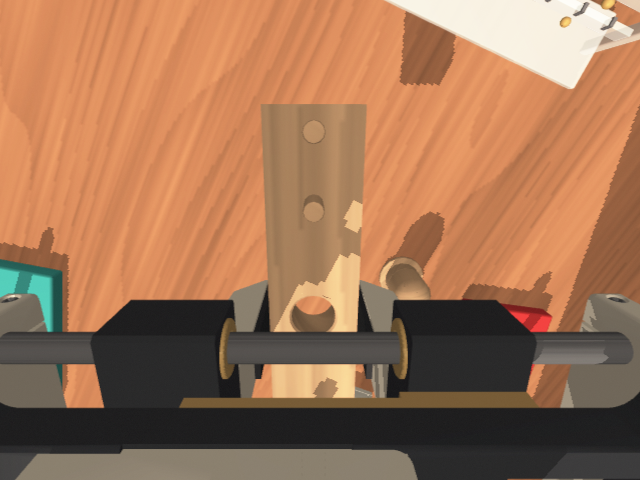

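The bar is held straight with its far end 90 mm from the tool axis, so its hole is on the axis. I'll carry it to the rod.

```bash
python3 -m handwheel '[[[0,-2,3.5,0],[0,-2,3.5,0],[0,-2,3.5,0],[0,-2,3.5,0],[0,-2,3.5,0],[0,-2,3.5,0],[0,-2,3.5,0],[0,-1.3,2.3,0]]]'
python3 -m handwheel '[[[1,0,0,0],[1,0,0,0],[1,0,0,0],[0,0,0,0],[0,0,0,0],[0,0,0,0]]]'
python3 - <<'E'
from h import *
go((581.3,17.3),None,26.95)
for n in ("side","top"):
  p,d=bot.capture(n);cv2.imwrite(f"pics/{n}7.png",p[:,:,::-1])
  C=cloud(n,d).reshape(-1,3);q=C[(C[:,2]>170)&(C[:,2]<215)&(np.hypot(C[:,0]-581,C[:,1]-17)<110)&(np.hypot(C[:,0]-581,C[:,1]-17)>45)]
  if len(q)>10: print(n,len(q),q.mean(0),np.ptp(q[:,2]),cv2.minAreaRect(q[:,:2].astype(np.float32)))
E
```

```text
time: 13.28
tool_pos: [577.4, 20.8, 211.7]
tcp_rot: [0.775, 1.567, 2.818]
contact_force: [0.5, 0.3, -1.5]
grip_width: 40.2
time: 13.78
tool_pos: [579.0, 15.8, 183.5]
tcp_rot: [1.445, 1.57, -2.799]
contact_force: [-0.2, -0.3, -1.6]
grip_width: 39.7
t 13.78 tcp [579.   15.8 183.5] tooly deg -153.15 q6 2.57 F [-0.2 -0.3 -1.6] w 39.7
shift cm [-0.   -0.27  0.03]
turn about tool x (rad): -0.002
side 960 [550.58936412  68.35372022 197.82115739] 35.43482272952929 ((576.4088745117188, 18.629745483398438), (40.38331604003906, 176.24539184570312), 26.817058563232422)
top 318 [546.63498914  67.70231603 198.70513083] 31.89406337407945 ((549.1778564453125, 72.37322998046875), (40.32835388183594, 48.06488037109375), 27.3660831451416)
```

View pics/side7.png

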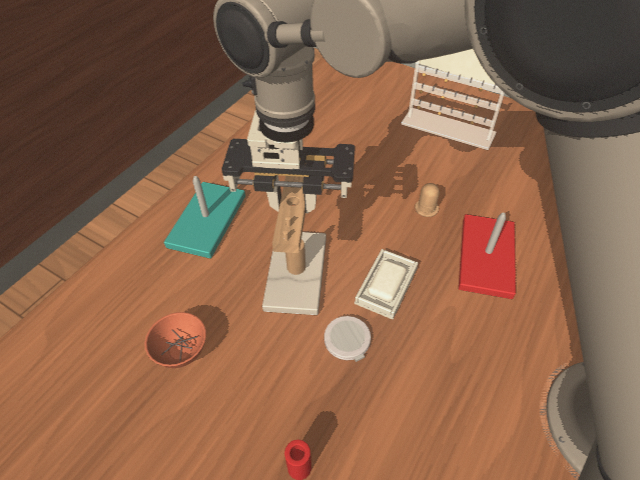

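The side view shows the bar above the sleeve, in line with the foot (yaw about 26.8°). I'll correct 2.5 mm and lower it.

```bash
python3 -m handwheel '[[[1.5,-0.25,0,0],[1.5,0,0,0],[1,0,0,0],[1,0,0,0],[1,0,0,0],[0,0,0,0]]]'
python3 - <<'E'
from h import *
go((581.3,17.3),95,26.95)
n="side";p,d=bot.capture(n);cv2.imwrite("pics/s8.png",p[140:320,200:440,::-1].repeat(3,0).repeat(3,1))
E
```

```text
time: 14.38
tool_pos: [580.1, 18.1, 121.7]
tcp_rot: [1.034, 1.568, 3.075]
contact_force: [0.4, 0.1, -2.0]
grip_width: 39.9
t 14.38 tcp [580.1  18.1 121.7] tooly deg -153.05 q6 2.57 F [ 0.4  0.1 -2. ] w 39.9
shift cm [ 2.67 -0.07 -0.13]
turn about tool x (rad): 0.0
```

View pics/s8.png

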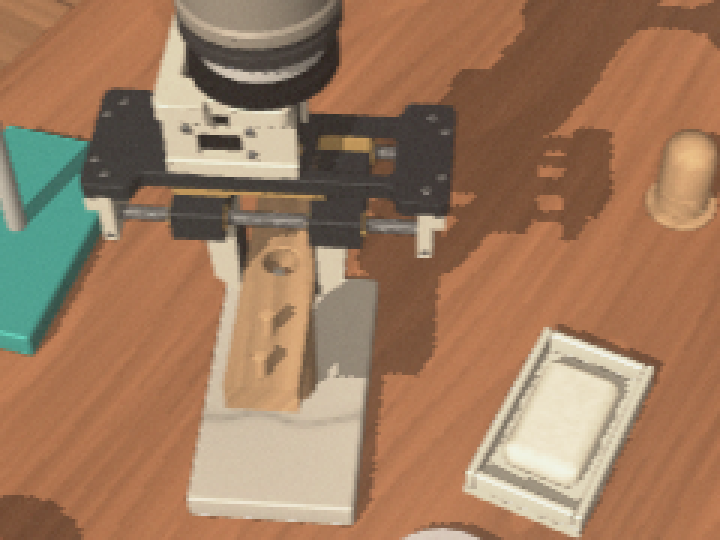

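```bash
python3 -m handwheel '[[[1,-0.05,-0.05,0],[0.8,0,0,0],[0.4,0,0,0],[0,0,0,0],[0,0,0,0],[0,0,0,0]]]'
python3 - <<'E'
from h import *
go((581.3,17.3),94,26.95)
n="side";p,d=bot.capture(n);cv2.imwrite("pics/s9.png",p[140:320,200:440,::-1].repeat(3,0).repeat(3,1))
E
```

```text
time: 14.93
tool_pos: [582.1, 18.0, 102.0]
tcp_rot: [-2.271, 1.57, -0.23]
contact_force: [0.6, 0.5, -1.6]
grip_width: 39.5
t 14.93 tcp [582.1  18.  102. ] tooly deg -153.04 q6 2.57 F [ 0.6  0.5 -1.6] w 39.5
shift cm [ 0.8   0.1  -0.02]
turn about tool x (rad): 0.0
```

View pics/s9.png

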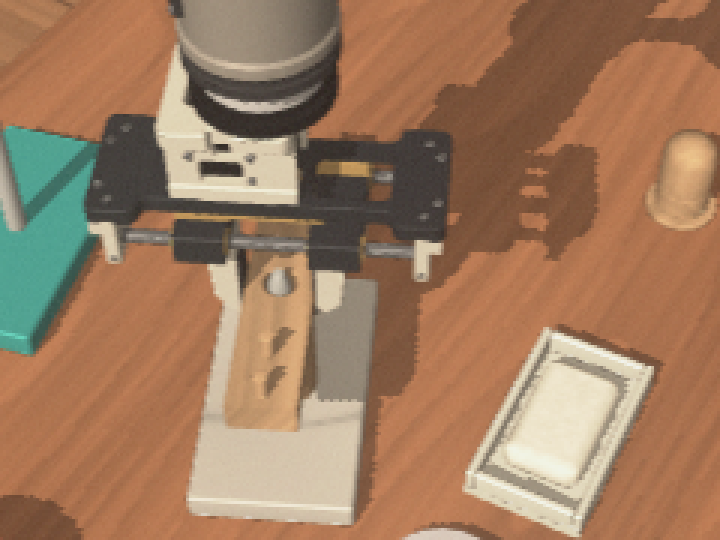

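The rod's tip shows in the bar's hole, so it is threaded. I'll lower the last 7 mm and release.

```bash
python3 -m handwheel '[[[0.3,0.1,0,0],[0.3,0,0,0],[0.1,0,0,0],[0,0,0,0],[0,0,0,0]]]'
python3 -m handwheel '[[[0,0,0,0],[0,0,0,0],[0,0,0,0],[0,0,0,0],[0,0,0,0],[0,0,0,0],[0,0,0,0]]]' 1
python3 - <<'E'
from h import *
go((439.8,-266),None,26.95)
E
```

```text
time: 15.4
tool_pos: [580.9, 17.5, 94.6]
tcp_rot: [1.33, 1.571, -2.912]
contact_force: [0.2, -0.0, -0.5]
grip_width: 39.6
time: 15.98
tool_pos: [581.0, 17.5, 94.8]
tcp_rot: [-2.489, 1.571, -0.447]
contact_force: [0.5, 0.1, -0.4]
grip_width: 81.8
t 15.98 tcp [581.   17.5  94.8] tooly deg -153.04 q6 2.57 F [ 0.5  0.1 -0.4] w 81.8
shift cm [ -0.    25.44 -18.87]
turn about tool x (rad): 0.0
```

Lift, look, then go to the cap.

```bash
python3 -m handwheel '[[[-2,0,0,0],[-4,0,0,0],[-4,0,0,0],[-3,0,0,0],[-1,0,0,0],[0,0,0,0]]]' 1
python3 - <<'E'
from h import *
go((439.8,-266),None,26.95)
n="wrist";p,d=bot.capture(n);cv2.imwrite("pics/w10.png",p[:,:,::-1])
n="side";p,d=bot.capture(n);cv2.imwrite("pics/s10.png",p[140:320,200:440,::-1].repeat(3,0).repeat(3,1))
C=cloud(n,d).reshape(-1,3);r=np.hypot(C[:,0]-581,C[:,1]-17);q=C[(C[:,2]>98)&(C[:,2]<118)&(r<100)]
print(n,len(q),np.percentile(q[:,2],[10,50,90]),cv2.minAreaRect(q[:,:2].astype(np.float32)))
E
```

```text
time: 16.48
tool_pos: [582.3, 17.4, 238.0]
tcp_rot: [-2.155, 1.564, -0.114]
contact_force: [0.4, 0.7, -0.6]
grip_width: 91.8
t 16.48 tcp [582.3  17.4 238. ] tooly deg -153.03 q6 2.57 F [ 0.4  0.7 -0.6] w 91.8
shift cm [ -0.07  25.56 -18.8 ]
turn about tool x (rad): 0.0
side 1856 [107.57365607 109.92990427 111.69547147] ((579.5902709960938, 17.170913696289062), (40.6902961730957, 184.05093383789062), 26.97075080871582)
```

View pics/s10.png

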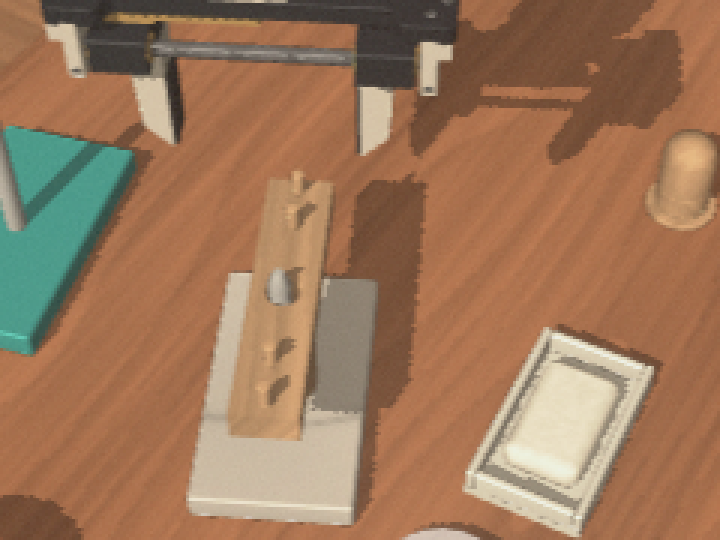

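View pics/w10.png

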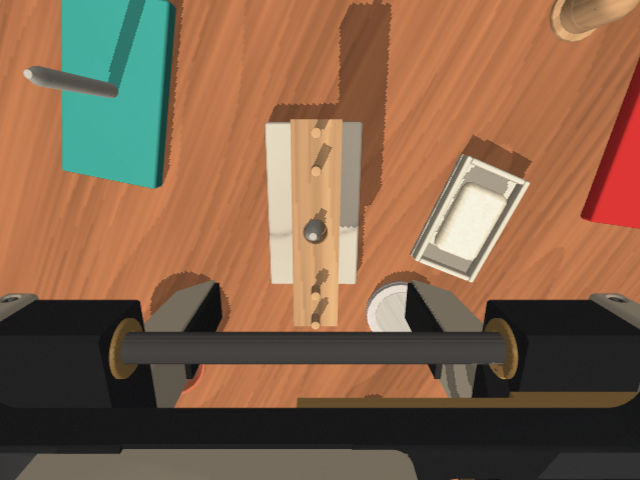

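The bar is home (top z about 110) and parallel to the foot at 26.97°. The rod shows through its hole at (315,232).

```bash
python3 -m handwheel '[[[0,3.2,-2.4,0],[0,3.2,-2.4,0],[0,3.2,-2.4,0],[0,3.2,-2.4,0],[0,3.2,-2.4,0],[0,3.2,-2.4,0],[0,3.2,-2.4,0],[0,3,-2,0]]]'
python3 -m handwheel '[[[2.5,0,0,0],[2.5,0,0,0],[2,0,0,0],[0,0,0,0],[0,0,0,0],[0,0,0,0]]]'
python3 - <<'E'
from h import *
go((439.8,-266),16,26.95)
n="wrist";p,d=bot.capture(n);cv2.imwrite("pics/w11.png",p[:,:,::-1]);C=cloud(n,d).reshape(-1,3)
r=np.hypot(C[:,0]-440,C[:,1]+266)
for lo,hi in((2.5,10),(50,75)):
    q=C[(C[:,2]>lo)&(C[:,2]<hi)&(r<35)]
    if len(q)>5: print(len(q),q.mean(0),cv2.minAreaRect(q[:,:2].astype(np.float32)))
E
```

```text
time: 17.25
tool_pos: [437.7, -266.5, 232.2]
tcp_rot: [0.464, 1.566, 2.505]
contact_force: [1.0, 0.0, 1.1]
grip_width: 92.1
time: 17.75
tool_pos: [440.0, -265.1, 164.7]
tcp_rot: [0.54, 1.57, 2.582]
contact_force: [-0.3, -0.2, -0.3]
grip_width: 91.9
t 17.75 tcp [ 440.  -265.1  164.7] tooly deg -153.02 q6 1.98 F [-0.3 -0.2 -0.3] w 91.9
shift cm [14.87  0.05 -0.08]
turn about tool x (rad): 0.001
629 [ 448.03433228 -278.91257108    6.59968357] ((445.6009521484375, -270.3748779296875), (65.0858383178711, 54.527706146240234), 50.48236083984375)
1687 [ 443.97046134 -270.78222549   62.07706812] ((442.9394836425781, -267.9896545410156), (37.57068634033203, 36.717567443847656), 63.81366729736328)
```

View pics/w11.png

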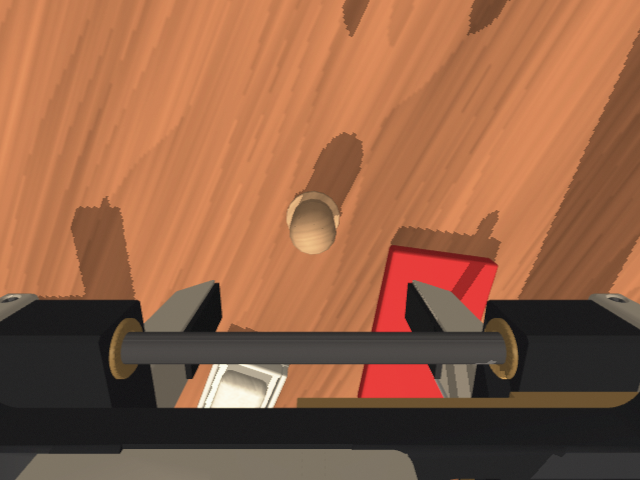

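Run:
```python
from h import *
o,M=tool()
for n in("top","side"):
    C=cloud(n,np.load(n+"0.npy"))
    q=(C[330:385,365:455] if n=="top" else C[205:300,455:520]).reshape(-1,3)
    s=q[(q[:,2]>12)&(q[:,2]<28)];k=q[(q[:,2]>60)&(q[:,2]<130)]
    print(n,cv2.minAreaRect(s[:,:2].astype(np.float32)),k.mean(0))
    print('rod tool yz',((k.mean(0)-[440.5,-267,0])@M)[1:], 'slab tool y,z min',((s-[440.5,-267,0])@M)[:,1:].min(0),((s-[440.5,-267,0])@M)[:,1:].max(0))
```

```text
top ((286.85888671875, -209.39859008789062), (101.3996810913086, 180.89820861816406), 18.902462005615234) [ 288.66699545 -206.58781039  102.32840845]
rod tool yz [107.84776721 122.62805933] slab tool y,z min [48.64512553 30.34750149] [173.19581283 216.30093756]
side ((286.3031005859375, -208.36146545410156), (100.86653137207031, 182.61822509765625), 18.945518493652344) [ 286.4458995  -204.41999192   95.51153536]
rod tool yz [108.84584783 125.57472995] slab tool y,z min [48.96406205 27.44591618] [170.91093005 212.2441545 ]
```

The cap stands at (315,225) between the jaws. The red foot's rod is more than 80 mm clear of the gripper's path.

```bash
python3 -m handwheel '[[[3,0,-0.15,0],[4,0,0,0],[3,0,0,0],[2,0,0,0],[1.8,0,0,0],[0.9,0,0,0],[0,0,0,0],[0,0,0,0]]]'
python3 -m handwheel '[[[0,0,0,0],[0,0,0,0],[0,0,0,0],[0,0,0,0],[0,0,0,0],[0,0,0,0]]]' 0
python3 -m handwheel '[[[0,0,0,0],[0,0,0,0],[0,0,0,0],[0,0,0,0],[0,0,0,0]]]'
python3 -c "
from h import *
go((440.5,-267),16,26.95)"
```

```text
time: 18.47
tool_pos: [441.1, -266.9, 18.5]
tcp_rot: [-2.784, 1.57, -0.742]
contact_force: [0.5, 0.2, 0.2]
grip_width: 91.7
time: 18.97
tool_pos: [440.6, -266.6, 18.0]
tcp_rot: [-2.86, 1.57, -0.818]
contact_force: [0.1, -0.0, -0.1]
grip_width: 56.8
time: 19.38
tool_pos: [440.5, -266.6, 17.7]
tcp_rot: [1.452, 1.571, -2.79]
contact_force: [0.7, -0.4, 0.5]
grip_width: 37.4
t 19.38 tcp [ 440.5 -266.6   17.7] tooly deg -153.04 q6 1.98 F [ 0.7 -0.4  0.5] w 37.4
shift cm [ 0.17  0.02 -0.04]
turn about tool x (rad): 0.0
```

```bash
python3 -m handwheel '[[[0,0,0,0],[-1,0,0,0],[-3,0,0,0],[-4,0,0,0],[-4,0,0,0],[-4,0,0,0],[-4,0,0,0],[-1,0,0,0]]]'
python3 -c "
from h import *
go((581,17.4),None,26.95)"
```

```text
time: 20.05
tool_pos: [442.4, -268.0, 235.1]
tcp_rot: [-2.736, 1.559, -0.694]
contact_force: [1.0, -0.3, -0.4]
grip_width: 37.4
t 20.05 tcp [ 442.4 -268.   235.1] tooly deg -153.03 q6 1.98 F [ 1.  -0.3 -0.4] w 37.4
shift cm [ -0.09 -25.3   19.15]
turn about tool x (rad): 0.0
```

```bash
python3 -m handwheel '[[[0,-3.2,2.4,0],[0,-3.2,2.4,0],[0,-3.2,2.4,0],[0,-3.2,2.4,0],[0,-3.2,2.4,0],[0,-3.2,2.4,0],[0,-3.2,2.4,0],[0,-3,2.1,0]]]'
python3 -m handwheel '[[[1,0,0,0],[1,0,0,0],[1,0,0,0],[0,0,0,0],[0,0,0,0],[0,0,0,0]]]'
python3 - <<'E'
from h import *
go((581,17.4),None,26.95)
n="wrist";p,d=bot.capture(n);cv2.imwrite("pics/w12.png",p[:,:,::-1])
n="side";p,d=bot.capture(n);cv2.imwrite("pics/s12.png",p[100:320,180:440,::-1].repeat(3,0).repeat(3,1)[:600])
E
```

```text
time: 20.72
tool_pos: [581.2, 19.5, 227.7]
tcp_rot: [0.88, 1.57, 2.922]
contact_force: [1.8, -1.4, -0.2]
grip_width: 37.3
time: 21.22
tool_pos: [581.0, 15.8, 198.0]
tcp_rot: [-2.923, 1.571, -0.884]
contact_force: [1.2, 1.0, -1.3]
grip_width: 37.4
t 21.22 tcp [581.   15.8 198. ] tooly deg -153.15 q6 2.57 F [ 1.2  1.  -1.3] w 37.4
shift cm [-0.   -0.07  0.14]
turn about tool x (rad): -0.002
```

View pics/w12.png

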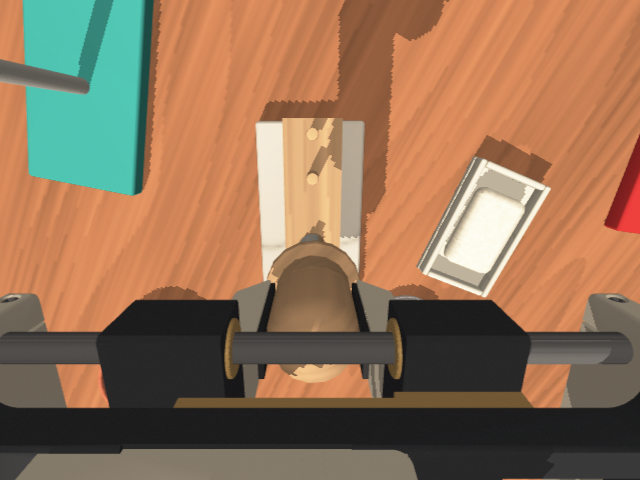

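View pics/s12.png

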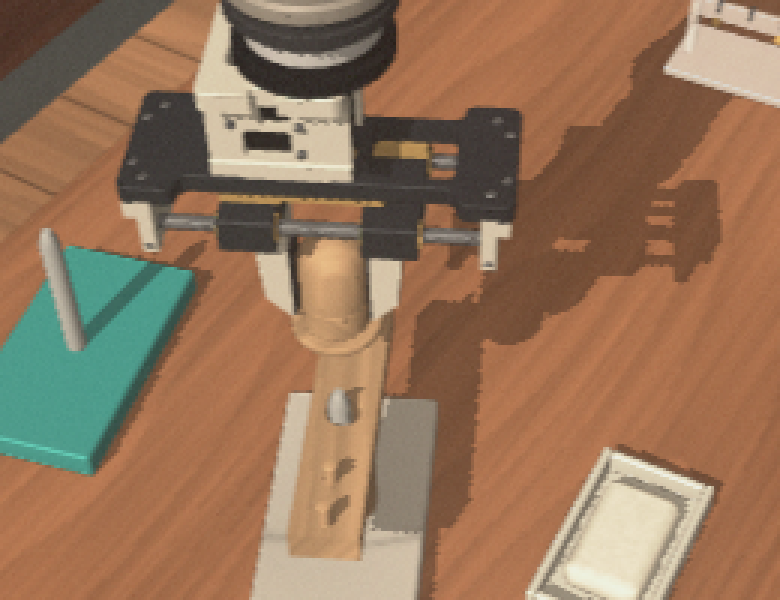

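The cap is held upright, rim down, above the rod at (340,407) in the enlarged side view. I'll make a small correction and lower in stages.

```bash
python3 -m handwheel '[[[1.5,-0.05,0.15,0],[1.5,0,0,0],[1,0,0,0],[0.4,0,0,0],[0,0,0,0],[0,0,0,0]]]'
python3 - <<'E'
from h import *
go((581,17.4),129,26.95)
n="side";p,d=bot.capture(n);cv2.imwrite("pics/s13.png",p[140:320,200:440,::-1].repeat(3,0).repeat(3,1))
E
```

```text
time: 21.82
tool_pos: [581.2, 18.5, 154.2]
tcp_rot: [-2.309, 1.57, -0.268]
contact_force: [-0.6, -0.4, -1.2]
grip_width: 37.2
t 21.82 tcp [581.2  18.5 154.2] tooly deg -153.05 q6 2.57 F [-0.6 -0.4 -1.2] w 37.2
shift cm [ 2.52  0.07 -0.08]
turn about tool x (rad): 0.0
```

View pics/s13.png

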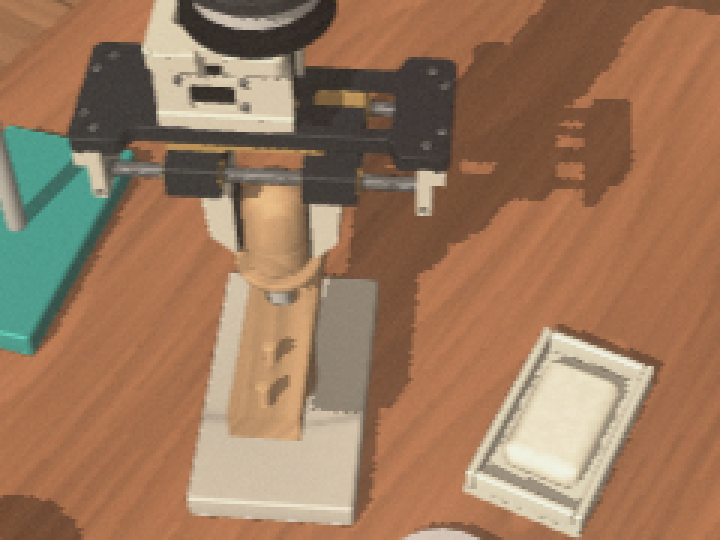

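```bash
python3 -m handwheel '[[[0.5,0,0,0],[0.5,0,0,0],[0.4,0,0,0],[0,0,0,0],[0,0,0,0],[0,0,0,0]]]'
python3 -c "
from h import *
go((581,17.4),129,26.95)"
```

```text
time: 22.37
tool_pos: [581.0, 18.6, 139.8]
tcp_rot: [-2.728, 1.571, -0.687]
contact_force: [0.1, 0.9, -0.7]
grip_width: 37.4
t 22.37 tcp [581.   18.6 139.8] tooly deg -153.03 q6 2.57 F [ 0.1  0.9 -0.7] w 37.4
shift cm [ 1.08  0.06 -0.11]
turn about tool x (rad): 0.0
```

```bash
python3 -m handwheel '[[[0.5,0,-0.1,0],[0.4,0,0,0],[0,0,0,0],[0,0,0,0],[0,0,0,0]]]'
python3 - <<'E'
from h import *
go((581,17.4),128.5,26.95)
n="side";p,d=bot.capture(n);cv2.imwrite("pics/s14.png",p[140:320,200:440,::-1].repeat(3,0).repeat(3,1))
E
```

```text
time: 22.78
tool_pos: [581.4, 17.7, 130.6]
tcp_rot: [1.458, 1.571, -2.783]
contact_force: [-0.5, -0.1, -0.4]
grip_width: 37.3
t 22.78 tcp [581.4  17.7 130.6] tooly deg -153.04 q6 2.57 F [-0.5 -0.1 -0.4] w 37.3
shift cm [ 0.21  0.05 -0.01]
turn about tool x (rad): 0.0
```

View pics/s14.png

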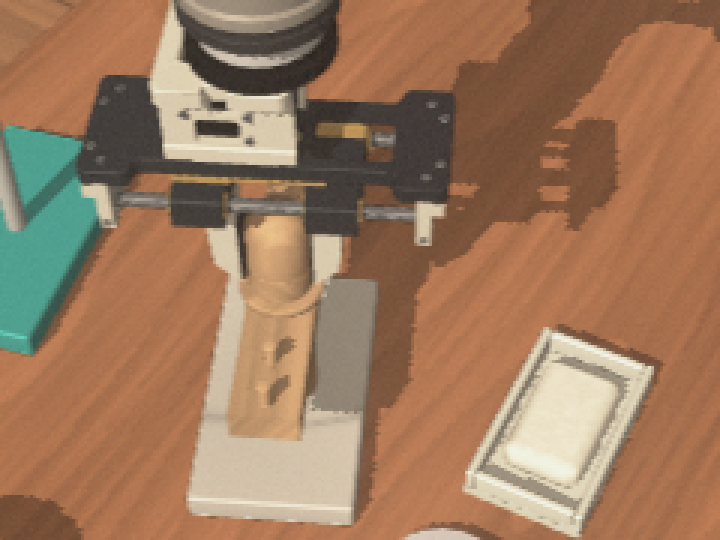

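The cap is within about 2 mm of home. I'll lower slightly more, release, lift and check.

```bash
python3 -m handwheel '[[[0.15,0,0,0],[0,0,0,0],[0,0,0,0]]]'
python3 -m handwheel '[[[0,0,0,0],[0,0,0,0],[0,0,0,0],[0,0,0,0],[0,0,0,0],[0,0,0,0],[0,0,0,0],[0,0,0,0]]]' 1
python3 -m handwheel '[[[-2,0,0,0],[-2,0,0,0],[-3,0,0,0],[-3,0,0,0],[-3,0,0,0],[-2,0,0,0],[0,0,0,0],[0,0,0,0]]]'
python3 - <<'E'
from h import *
go((581,17.4),None,26.95)
n="wrist";p,d=bot.capture(n);cv2.imwrite("pics/w15.png",p[:,:,::-1])
n="side";p,d=bot.capture(n);cv2.imwrite("pics/s15.png",p[140:320,200:440,::-1].repeat(3,0).repeat(3,1))
C=cloud(n,d).reshape(-1,3);r=np.hypot(C[:,0]-581,C[:,1]-17)
q=C[(C[:,2]>98)&(C[:,2]<114)&(r<100)&(r>35)];print('bar z',np.percentile(q[:,2],[10,50,90]),cv2.minAreaRect(q[:,:2].astype(np.float32)))
q=C[(C[:,2]>145)&(C[:,2]<190)&(r<30)];print('cap top',np.percentile(q[:,2],[50,95,99.5]),circ(q[:,:2]))
q=C[(C[:,2]>72)&(C[:,2]<86)&(r<30)];print('sleeve',len(q),q.mean(0) if len(q) else'')
E
```

```text
time: 23.08
tool_pos: [581.3, 17.8, 129.2]
tcp_rot: [2.061, 1.571, -2.181]
contact_force: [-0.1, -0.1, 0.1]
grip_width: 37.4
time: 23.75
tool_pos: [581.4, 17.8, 129.2]
tcp_rot: [-2.703, 1.571, -0.661]
contact_force: [0.5, -0.5, -0.1]
grip_width: 85.8
time: 24.42
tool_pos: [581.8, 17.7, 280.3]
tcp_rot: [-2.186, 1.568, -0.145]
contact_force: [-0.2, -0.2, 0.0]
grip_width: 91.8
t 24.42 tcp [581.8  17.7 280.3] tooly deg -153.04 q6 2.57 F [-0.2 -0.2  0. ] w 91.8
shift cm [-0.    0.08  0.01]
turn about tool x (rad): 0.0
bar z [105.14009915 109.81315445 111.52277435] ((579.73486328125, 16.813461303710938), (40.40679931640625, 182.36349487304688), 26.850187301635742)
cap top [167.44019285 176.1205053  177.86312963] (array([578.38041285,  19.34682399]), np.float64(13.192601195344798))
sleeve 0
```

View pics/s15.png

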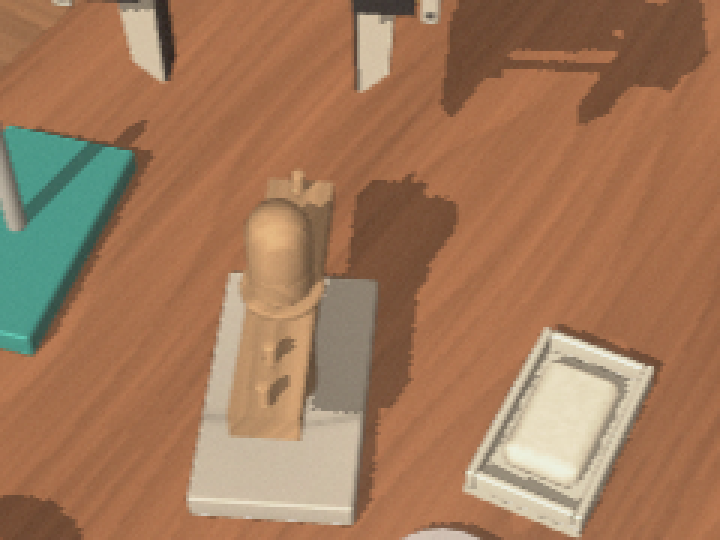

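View pics/w15.png

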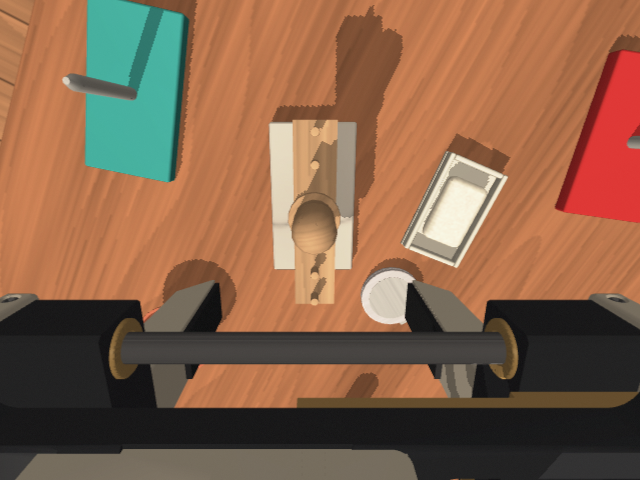

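All checks agree: cap top is about 176–178 mm against 176 expected, bar top 110 mm, bar yaw 26.9°. The gripper is clear, so I'm handing in.

```bash
python3 -m handwheel '[[[0,0,0,0],[0,0,0,0],[0,0,0,0]]]'; python3 -c "
from plant import bot
print(bot.close_job())"
```

```text
time: 24.77
tool_pos: [581.1, 17.8, 278.2]
tcp_rot: [1.038, 1.569, 3.08]
contact_force: [0.2, 0.4, -0.2]
grip_width: 91.5
the job is handed in; nothing more can be done
None
```

The necklace stand is assembled on the marble foot's rod: sleeve first, then the crossbar with its pegs up, then the cap rim down. I handed the job in at 24.8 s on the robot clock, with the gripper open and about 100 mm above the cap.

| Check | Measured | Expected |
|---|---|---|
| Sleeve top (before the bar went on) | about 90–92 mm | 90 mm |
| Bar top | about 110 mm | 110 mm |
| Bar angle in line with the foot | 26.9° | about 27° (foot) |
| Cap top | about 176–178 mm | 176 mm |

- **Cap height:** the 178 mm reading matches the roughly 2 mm the cameras also over-read on the cap while it stood on the table.
- **Contact forces:** wrist force readings stayed within about 2 N throughout.
- **Other things:** the arm did not touch the bowl, soap dish, compact mirror or the look-alikes. I did not measure their positions again at the end.
- **Final sleeve check:** the bar hides the sleeve in the last side view, so I could not see it directly. The bar and cap heights show it is home.

No check failed.

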